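Clip the crank back onto the rolling mill

ROBOT

A 6-joint arm with a two-finger parallel gripper is mounted at the origin on the work surface. World frame = base frame: x ahead of the robot, y to its left, z up, the work surface at z = 0. Lengths are in m, angles in rad, forces in N, time in s.
With the tool pointing down it reaches from about 0.35 to 0.875 m from the base axis. Payload 4.2 kg.
Tool frame: the origin (TCP) lies at the very end of the fingers, on their centre line; the grasp point (between the pads) lies 19 mm behind it; x points along the fingers, y is the direction in which the jaws open and shut, and the axes are right-handed (so a half turn about x gives the same grasp; the last joint's range is limited). The gripper opens to 85 mm and grips with 20 to 120 N. Pads are 22 mm wide; open, the fingers measure 114 mm over their backs; the gripper's body (76 mm by 85 mm) begins 54 mm behind the grasp point. The pads swing forward as they close: fully open they stand 13 mm farther back than shut.
Start: joints at [1.539, 0.385, 0.008, 0, -1.194, -0.259], TCP at [0.179, 0.599, 0.209] pointing down, gripper open.
Joint ranges: [-3.14, 3.14], [-1.21, 2.06], [-1.07, 1.41], [-3.16, 2.05], [-2.99, -0.16], [-3.1, 3.1]. Speed limits (rad/s): [2.79, 2.79, 3.14, 3.14, 3.14, 3.14].

INTERFACE

Orientations are given as a rotation vector (axis times angle).
In Python, from plant import * gives the robot as it stands.
- The arm moves only by the tool servo_tool, never from a script. Its argument "motion" is one flat list of numbers, 7 for each row, row after row: the shift along the world's x, y, z scaled (see below), then the turn, a rotation vector about the world's x, y, z scaled (see below), then the gripper's target within -1 to 1 (fully open at 1, half-way at 0, shut at -1). In form: [x, y, z, ax, ay, az, fingers, x, y, z, ax, ay, az, fingers, ...]. A call has 1 to 8 rows; each row is the pose to reach, as a shift and turn from the pose commanded when the call began, turning the shorter way round; what a row does not reach only later rows make up. The controller multiplies each number of a shift by 0.15 m and each number of a turn by 180 degrees. A row lasts 1/10 s, in which the tool goes at most 50 mm and 8.59 degrees, less where a joint would pass 70% of its speed; a pose out of reach is approached as far as the arm can. A call with a number of a shift or a turn outside -1 to 1 is refused whole. A call with a gripper value outside its range is refused whole. The fingers move at their own pace and stop on an object; "grip_force" is the grip in N (left out, the last holds). Time passes only in rows, so rows that repeat a pose let the fingers close. It gives the time, the measured TCP pose, the force and the opening at its end, in the units of the state.
- get_state(): the state, without advancing time (a new reading comes with each control period).
- read_camera(name): name is "side" or "top" or "wrist"; returns the picture (400x640x3 uint8, blue, green, red); there is no depth.
- camera_model(name): a dict with "vertical_fov" (degrees; the focal length in pixels is half the picture's height over the tangent of half this angle, whatever the lens; pixels are square), "cx", "cy" (the principal point, pixels), "camera_from_world" (4x4, takes a point from world to camera coordinates). Camera axes: x right, y up, looking along -z (the intrinsics and any distortion apply to the point x, -y, -z); pixel columns grow to the right and rows downward; lengths in m; the calibration is good to about 2 mm. A picture is of the moment at which its call begins: read the wrist's pose just before it. camera_model takes no time and is no camera call; for the wrist camera it gives the pose at the moment of the call.
- finish_job(): hands the job in, once; it reports no verdict.
The state is a dict: "clock": time; "joint_positions": joint angles; "qvel": joint speeds; "joint_torque": joint torques, N m; "tcp_pos": TCP position; "eef_rot": TCP orientation; "wrist_force": force on the tool from outside, world axes, zero at the start; "moment": the same for the moment, N m; "finger_gap": opening from 0.0 (shut) to 1.0 (fully open).
Only numpy, scipy, OpenCV 4.12 (cv2) and the standard library are available. Lean on these libraries where they do the work, as an engineer would, in place of code of your own. Each camera call takes 0.05 s, during which the arm holds its last target. There are 200 camera calls.

TASK

Refit the crank of the bench rolling mill: push the crank along its shaft until it is fully home, then take the spring clip from the wooden block and press it down over the groove at the shaft's end until it snaps fully home, bottomed in the groove, and let go. The shaft may be clamped a centimetre or so further in or out, so feel for the shoulder and the groove; push gently, force neither crank nor clip, and leave everything else on the bench undisturbed.

Things in the scene. Friction and masses are not known exactly. Their poses are not given: they have to be found in the camera images.
- mill: Hand-cranked jeweller's rolling mill, fixed: dark wooden riser, grey frame, two steel rolls, 344 mm high. Origin on the bench below the outer face of the side frame from which the shaft sticks out; y axis along the shaft, outwards, z up. Frame, riser and rolls lie at y = -212 to 12 mm, x = -85 to 85 mm; only the shaft and crank lie beyond.
- bush (a point): Middle of the outer face of the round bush from which the shaft emerges, on the shaft's axis, 170 mm above the bench, fixed to the mill, axes as the mill's (y outwards along the shaft). The steel shaft is 22 mm thick. A set screw clamps it fast in the bush, but it may stand anywhere within plus or minus 12 mm endways, which is not measured.
- groove_mid (a point): Point fixed to the mill, axes as the mill's, on the shaft's axis 63 mm out from the bush: the groove's middle when the shaft is clamped in its middle position; the real one lies up to 12 mm in or out along y. The groove is 6.5 mm wide and 16 mm in diameter; beyond it the shaft is plain, 22 mm thick, for 15 mm, then a 3 mm bevel ends it.
- crank (a joint): How far the crank stands out from its shoulder on the shaft, m: 0 = fully home, starts at 0.010 to 0.018. It slides at about 4 N, then stops hard, and stays where left. Standing out, its nose covers the groove; home, the nose ends 2 mm short of it. Its arm, 26 mm wide, hangs straight down; the wooden handle 125 mm below the shaft points outwards to about 122 mm from the bush.
- hub_mid (a point): Point fixed to the mill, on the shaft's axis 40 mm out from the bush: where the outer face of the crank's disc is with the crank home and the shaft in its middle position (really up to 12 mm in or out). The disc is dark steel, 52 mm in diameter, 24 mm thick; beyond its face a nose 27 mm in diameter and 18 mm long. The face above the nose can be pushed from above.
- clip: Spring clip: upright loose flat steel horseshoe, 4.5 mm thick, with a dark steel grip on top, open side down, in the slotted wooden block; 70 g. Origin: centre of the horseshoe, on the shaft's axis when home; z up to the grip, x across the opening, y along the shaft (either way round fits). Inside 17 mm wide, outside 27 mm; the bow's top is 13.5 mm above the origin. Two sprung jaws.
- clip_mouth (a point): Middle between the jaws' flared lips, 13 mm below the clip's origin (mouth 12 mm, lips 29 mm overall). On the plain shaft the lips rest with the clip's origin about 18 mm above the axis, on the groove about 13 mm. In the groove it goes on at about 10 to 15 N, easier past half-way, and stops hard with origin on the axis. On plain shaft it takes over 20 N and never goes home.
- clip_grip (a point): Centre of the clip's dark grip, an upright block 16 mm wide (clip's x), 9 mm thick (y) and 38 mm tall, 34 mm above the clip's origin. Finger tips reaching up to 17 mm below this centre clear the horseshoe and, with the clip home, the crank's nose.
- block: Fixed wooden block 75 x 100 x 34 mm, origin under its centre. The clip stands in a slot 16 mm deep, 37 mm along the block's x and 6 mm along y, at y = -18 mm; three thin steel punches stand in it at y = +34 mm, up to 50 mm above its top.
Things that resemble listed ones, but are neither listed nor needed, are in the scene too. Of the things shaped like the clip, the steel one is meant.

How it is judged:
On the way, in this order (a step that is already met when the one before it is completed fails the run):
1. the crank has been pushed fully home against its shoulder (within 1.5 mm) (value of joint crank below 0.0015 m), for 0.2 s.
2. the clip has snapped home in the groove, its horseshoe centred on the shaft within 1.5 mm (value of joint crank below 0.0015 m and x of clip in the frame of bush between -0.0015 and 0.0015 m and z of clip in the frame of bush between -0.0015 and 0.0015 m and y of clip in the frame of bush between 0.049 and 0.077 m and angle between the y axis of clip and the y axis of bush, either way round below 0.2 rad), for 0.2 s.
At the end, for the whole second after the job is handed in: The crank is home (within 1.5 mm of its shoulder) and the clip sits released and at rest in the shaft's groove, its centre on the shaft's axis within 1.5 mm sideways and in height, square to the shaft within 0.2 rad (all of step 2 and linear speed of clip below 0.02 m/s and contact force between the fingers and clip below 0.1 N); the robot touches nothing.
It fails at once if the mill or its crank is pushed by the fingers with more than 27 N (contact force between the fingers and mill above 27 N).
It fails at once if the clip is forced on the mill: push and pinch of its jaws together above 40 N (about 30 N when pressed on in the groove, 65 N on the plain shaft) (contact force between clip and mill above 40 N).
It fails at once if a loose thing lying about on the bench is moved by more than 30 mm (distance of any of pliers, file, dish, band, mandrel, flux, hammer from where it was at the start of the episode above 0.03 m).
It also fails if it takes over 72 s, if anything falls off the work surface, if the arm or the gripper's body presses on something with over 40 N, if the wrist force passes 120 N, or if a joint passes its speed limit or range.

## Working session

There is one attempt and no reset: what is moved stays moved. The work goes in short steps, Python scripts to look and compute and a tool call to move; the robot and the scene stay as the last step left them, time stands still between calls to the robot, and variables do not carry over. Pictures are saved under pics/ and viewed, about 8 in all and at most 12, crops included, and the job is handed in when it is done.

Besides the shell and the picture viewer there is one more tool, called after "Request:" as name(argument=value, ...) on one line, values as JSON. servo_tool: Moves the arm, as the interface text tells. Shifts and turns lie within -1 to 1; 1 stands for 0.15 m of shift or 180 degrees of turn. Its arguments: {"type":"object","properties":{"motion":{"type":"array","items":{"type":"number"}},"grip_force":{"type":"number"}},"required":["motion"]}

```bash
ls; mkdir -p pics; cat > h.py <<'E'
from plant import *
import numpy as np, cv2
def snap(n,f):
    m=camera_model(n); im=np.array(read_camera(n)); cv2.imwrite('pics/'+f+'.png',im); np.save('pics/'+f+'.npy',np.array(m['camera_from_world'])); return im,m
def K(m): return 200/np.tan(np.radians(m['vertical_fov'])/2)
def proj(m,p):
    c=np.array(m['camera_from_world'])@np.append(p,1); f=K(m); return np.array([m['cx']+f*c[0]/-c[2], m['cy']-f*c[1]/-c[2]])
def ray(m,u,v):
    T=np.array(m['camera_from_world']); f=K(m); d=np.array([(u-m['cx'])/f,-(v-m['cy'])/f,-1]); R=T[:3,:3]
    return -R.T@T[:3,3], R.T@d
def onz(m,u,v,z):
    o,d=ray(m,u,v); return o+d*(z-o[2])/d[2]
def tri(a,b):
    A=np.zeros((3,3));B=np.zeros(3)
    for m,u,v in (a,b):
        o,d=ray(m,u,v); d=d/np.linalg.norm(d); P=np.eye(3)-np.outer(d,d); A+=P;B+=P@o
    x=np.linalg.solve(A,B); return x,[proj(m,x)-[u,v] for m,u,v in (a,b)]
E
python3 - <<'E'
from h import *
s=get_state(); print(s)
for n in('side','top'):
    im,m=snap(n,n+'0'); print(n,{k:v for k,v in m.items() if k!='camera_from_world'}, ray(m,320,200))
E
```

```text
pics
{'clock': 0.0, 'joint_positions': array([ 1.53863408e+00,  3.85553775e-01,  6.60927368e-03, -5.31466942e-04,
       -1.19395905e+00, -2.58622645e-01]), 'qvel': array([-3.95261271e-05, -7.75376221e-05, -4.17958452e-04, -2.13798011e-03,
       -3.25571687e-04, -1.41246577e-03]), 'joint_torque': array([-1.08524790e-03, -3.92291486e+01,  1.88408142e+01,  4.18627247e+00,
       -4.48858991e-03, -4.33581704e-06]), 'tcp_pos': array([0.17896972, 0.59816831, 0.208312  ]), 'eef_rot': array([-2.06580116,  0.30497612,  2.06632886]), 'wrist_force': array([-0.47489819,  0.40231036,  0.27311832]), 'moment': array([-3.23778190e-03,  4.06194297e-05,  3.18147594e-02]), 'finger_gap': 1.000470500322464}
side {'vertical_fov': 53.644448149126156, 'cx': 320.94027745147844, 'cy': 196.3109558633368} (array([-0.00253591, -0.12716362,  0.71540805]), array([ 0.59703866,  0.21923999, -0.77173265]))
top {'vertical_fov': 43.73647670911624, 'cx': 321.38883611858347, 'cy': 194.0545437841697} (array([0.37443553, 0.03340358, 1.11521684]), array([ 0.07860055,  0.01836786, -0.99681227]))
```

View pics/side0.png

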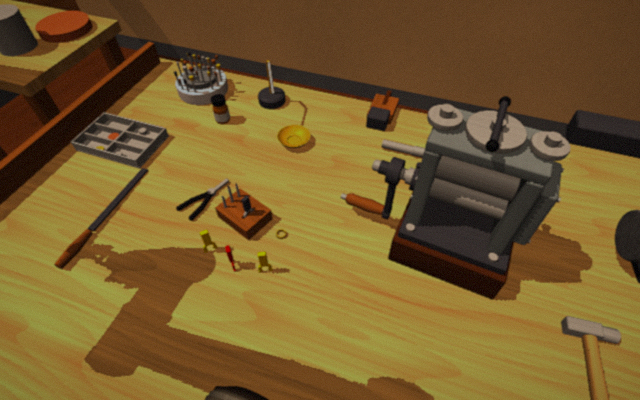

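View pics/top0.png

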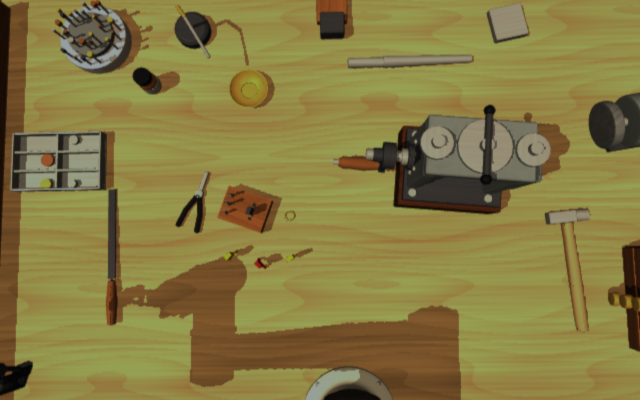

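```bash
python3 - <<'E'
import cv2,numpy as np
t=cv2.imread('pics/top0.png');s=cv2.imread('pics/side0.png')
r=lambda im,x,y,w,h,k:cv2.resize(im[y:y+h,x:x+w],None,fx=k,fy=k,interpolation=cv2.INTER_CUBIC)
a=np.hstack([r(t,210,175,80,60,5),r(t,330,125,80,60,5)])
b=np.hstack([r(s,205,175,80,60,5),r(s,335,130,100,75,4)])
cv2.imwrite('pics/c1.png',np.vstack([a,b]))
E
```

```text
(no output)
```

View pics/c1.png

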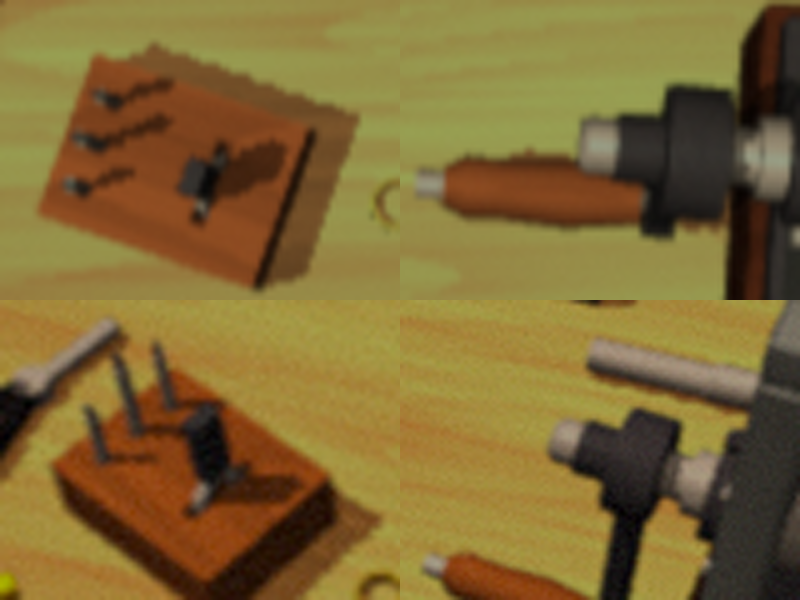

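```bash
python3 - <<'E'
from h import *
from scipy.spatial.transform import Rotation as R
mt=camera_model('top');ms=camera_model('side');mw=camera_model('wrist')
s=get_state();r=R.from_rotvec(s['eef_rot']).as_matrix();print('tool\n',r.round(2))
o,d=ray(mw,320,200);print('wrist cam',o,d, mw['vertical_fov'],mw['cx'],mw['cy']); print('in tool',r.T@(o-s['tcp_pos']),r.T@d)
T=lambda x,y:(mt,210+x/5,175+y/5); 
T2=lambda x,y:(mt,330+(x-400)/5,125+y/5)
S=lambda x,y:(ms,205+x/5,175+(y-300)/5)
S2=lambda x,y:(ms,335+(x-400)/4,130+(y-300)/4)
print('grip top',tri(T(193,178),S(200,412)))
c=[onz(*T(*p),.034) for p in((38,213),(97,57),(312,130),(258,288))]
print(np.array(c).round(4), [np.linalg.norm(c[i]-c[i-1]).round(4) for i in range(4)],np.mean(c,0))
print('shaft end',tri(T2(582,147),S2(562,440)))
for p in((582,147),(615,148),(665,148),(733,148),(755,155),(790,157)): print(p,onz(*T2(*p),.17).round(4))
for p in((395,205),(502,212)): print(onz(mt,*p,.08))
E
```

```text
tool
 [[-0.   -0.29 -0.96]
 [-0.   -0.96  0.29]
 [-1.    0.   -0.  ]]
wrist cam [0.25235081 0.57663415 0.37239488] [-0.29392343  0.08635299 -0.95197467] 58.85961788941314 320.2653665556833 196.40139291611965
in tool [-1.63973258e-01 -3.60324340e-05 -7.64801565e-02] [ 9.51940609e-01 -3.41133735e-04  3.06451564e-01]
grip top (array([0.43641868, 0.19962658, 0.08930138]), [array([ 0.28849334, -0.16145486]), array([-0.33305711,  0.01854144])])
[[0.4254 0.2769 0.034 ]
 [0.4932 0.2511 0.034 ]
 [0.4594 0.1571 0.034 ]
 [0.3912 0.1812 0.034 ]] [np.float64(0.1017), np.float64(0.0726), np.float64(0.0999), np.float64(0.0724)] [0.4422953  0.21658969 0.034     ]
shaft end (array([ 0.5353677 , -0.04159633,  0.17117842]), [array([ 1.10814382, -0.3523794 ]), array([-1.16043083,  0.04304075])])
(582, 147) [ 0.5349 -0.0396  0.17  ]
(615, 148) [ 0.5343 -0.0522  0.17  ]
(665, 148) [ 0.5339 -0.0713  0.17  ]
(733, 148) [ 0.5334 -0.0972  0.17  ]
(755, 155) [ 0.5305 -0.1056  0.17  ]
(790, 157) [ 0.5295 -0.1189  0.17  ]
[ 0.44276665 -0.10311353  0.08      ]
[ 0.42422929 -0.32325189  0.08      ]
```

Request:
servo_tool(motion=[0.593, -1, 0.1, 0, 0, 0.1425, -1, 0.593, -1, 0.1, 0, 0, 0.1425, -1, 0.593, -1, 0.1, 0, 0, 0.1425, -1, 0.593, -1, 0.1, 0, 0, 0.1425, -1], grip_force=60)

```text
clock: 0.5
tcp_pos: [0.2691, 0.4455, 0.2245]
eef_rot: [2.138, 0.168, -2.139]
wrist_force: [0.4, 0.1, 0.2]
finger_gap: 0.332
```

Request:
servo_tool(motion=[0.593, -1, 0.1, 0, 0, 0.1425, -1, 0.593, -1, 0.1, 0, 0, 0.1425, -1, 0.593, -1, 0.1, 0, 0, 0.1425, -1, 0.593, -1, 0.1, 0, 0, 0.1425, -1])

```text
clock: 0.9
tcp_pos: [0.3576, 0.2962, 0.2395]
eef_rot: [1.875, 0.586, -1.876]
wrist_force: [0.2, 0.3, -0.6]
finger_gap: -0.0
```

Request:
servo_tool(motion=[0.593, -1, 0.1, 0, 0, 0.1425, -1, 0.593, -1, 0.1, 0, 0, 0.1425, -1, 0.593, -1, 0.1, 0, 0, 0.1425, -1, 0.593, -1, 0.1, 0, 0, 0.1425, -1])

```text
clock: 1.3
tcp_pos: [0.4463, 0.1472, 0.2544]
eef_rot: [1.577, 0.921, -1.577]
wrist_force: [1.9, 0.5, -0.2]
finger_gap: 0.001
```

Request:
servo_tool(motion=[0.593, -1, 0.1, 0, 0, 0.1425, -1, 0.593, -1, 0.1, 0, 0, 0.1425, -1, 0.593, -1, 0.1, 0, 0, 0.1425, -1, 0.593, -1, 0.1, 0, 0, 0.1425, -1, 0.593, -1, 0.1, 0, 0, 0.1425, -1, 0.593, -1, 0.1, 0, 0, 0.1425, -1])

```text
clock: 1.9
tcp_pos: [0.5348, -0.0023, 0.2685]
eef_rot: [1.263, 1.175, -1.265]
wrist_force: [0.1, -1.5, -0.2]
finger_gap: 0.004
```

```bash
python3 - <<'E'
from h import *
s=get_state();print(s['clock'],s['tcp_pos'],s['eef_rot'],s['wrist_force'])
im,m=snap('wrist','w1')
for p in((.535,-.041,.17),(.53,-.119,.17)): print(proj(m,np.array(p)))
E
```

```text
1.9 [ 0.53479315 -0.00226773  0.26852043] [ 1.26257959  1.17460368 -1.2648165 ] [ 0.08378341 -1.45646454 -0.219129  ]
[323.56421665 235.11173837]
[324.24221361 318.13987304]
```

View pics/w1.png

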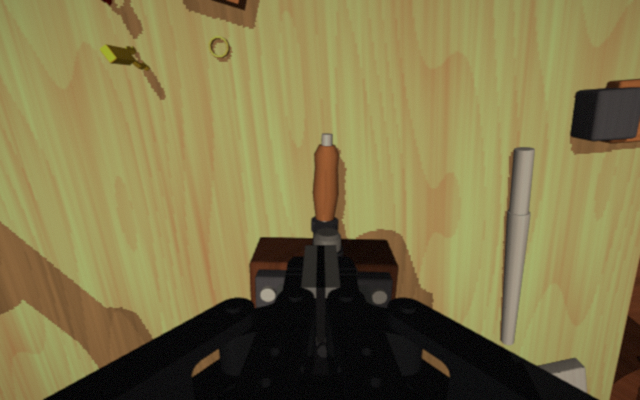

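Request:
servo_tool(motion=[0.013, -0.187, -0.2, 0, 0, 0, -1, 0.013, -0.187, -0.4, 0, 0, 0, -1, 0.013, -0.187, -0.523, 0, 0, 0, -1, 0.013, -0.187, -0.523, 0, 0, 0, -1])

```text
clock: 2.35
tcp_pos: [0.5343, -0.0283, 0.1881]
eef_rot: [1.256, 1.18, -1.266]
wrist_force: [-0.6, 0.2, 0.4]
finger_gap: 0.006
```

Request:
servo_tool(motion=[0, -0.05, 0, 0, 0, 0, -1, 0, -0.1, 0, 0, 0, 0, -1, -0.01, -0.15, 0, 0, 0, 0, -1, -0.01, -0.15, 0, 0, 0, 0, -1])

```text
clock: 2.75
tcp_pos: [0.5355, -0.0526, 0.1919]
eef_rot: [1.263, 1.173, -1.261]
wrist_force: [0.6, -0.0, 0.1]
finger_gap: 0.002
```

Request:
servo_tool(motion=[0, -0.013, 0, 0, 0, 0, -1, 0, -0.026, 0, 0, 0, 0, -1, 0, -0.04, 0, 0, 0, 0, -1])

```text
clock: 3.05
tcp_pos: [0.5355, -0.0579, 0.191]
eef_rot: [1.261, 1.175, -1.261]
wrist_force: [0.2, 0.1, 0.6]
finger_gap: -0.001
```

Request:
servo_tool(motion=[0, -0.007, 0, 0, 0, 0, -1, 0, -0.014, 0, 0, 0, 0, -1, 0, -0.021, 0, 0, 0, 0, -1])

```text
clock: 3.35
tcp_pos: [0.5354, -0.061, 0.1909]
eef_rot: [1.261, 1.175, -1.261]
wrist_force: [0.2, 0.5, 0.0]
finger_gap: 0.002
```

Request:
servo_tool(motion=[0, -0.007, 0, 0, 0, 0, -1, 0, -0.014, 0, 0, 0, 0, -1, 0, -0.021, 0, 0, 0, 0, -1])

```text
clock: 3.65
tcp_pos: [0.5354, -0.0642, 0.191]
eef_rot: [1.261, 1.175, -1.261]
wrist_force: [0.6, 0.3, 0.6]
finger_gap: 0.005
```

Request:
servo_tool(motion=[0, -0.007, 0, 0, 0, 0, -1, 0, -0.014, 0, 0, 0, 0, -1, 0, -0.021, 0, 0, 0, 0, -1])

```text
clock: 3.95
tcp_pos: [0.5354, -0.0674, 0.1909]
eef_rot: [1.261, 1.175, -1.261]
wrist_force: [-0.5, 0.7, 0.7]
finger_gap: 0.004
```

Request:
servo_tool(motion=[0, -0.007, 0, 0, 0, 0, -1, 0, -0.014, 0, 0, 0, 0, -1, 0, -0.021, 0, 0, 0, 0, -1])

```text
clock: 4.25
tcp_pos: [0.5354, -0.0705, 0.191]
eef_rot: [1.261, 1.175, -1.261]
wrist_force: [-0.3, -0.4, 0.4]
finger_gap: -0.002
```

```bash
python3 - <<'E'
from h import *
im,m=snap('side','s2')
t,mt=snap('top','t2')
a=cv2.resize(im[130:230,330:430],(400,400),interpolation=cv2.INTER_CUBIC)
b=cv2.resize(t[105:205,330:430],(400,400),interpolation=cv2.INTER_CUBIC)
cv2.imwrite('pics/c2.png',np.hstack([a,b]))
p=get_state()['tcp_pos'];print(p,proj(m,p),proj(mt,p))
E
```

```text
[ 0.53542981 -0.07052169  0.1909679 ] [390.43317886 161.25758733] [383.76287023 151.9108183 ]
```

View pics/c2.png

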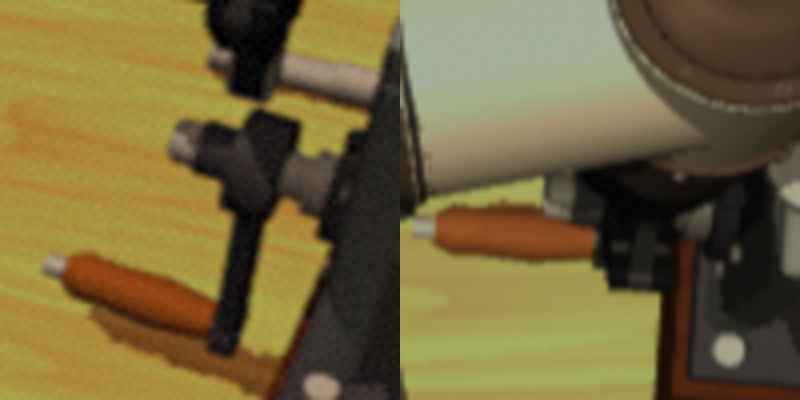

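```bash
python3 - <<'E'
from h import *
m=camera_model('side')
im=cv2.imread('pics/w1.png')
for z in(.19,.2,.205,.21): print(z,[((proj(m,np.array((x,y,z)))-[330,130])*4).round() for x,y in((.5354,-.0705),(.521,-.0595),(.521,-.0815))])
o=cv2.resize(im[200:320,240:400],(800,600),interpolation=cv2.INTER_CUBIC);cv2.imwrite('pics/c3.png',o)
E
```

```text
0.19 [array([241., 127.]), array([211., 142.]), array([258., 153.])]
0.2 [array([244., 111.]), array([214., 126.]), array([261., 138.])]
0.205 [array([246., 103.]), array([215., 119.]), array([262., 130.])]
0.21 [array([247.,  96.]), array([216., 111.]), array([264., 122.])]
```

View pics/c3.png

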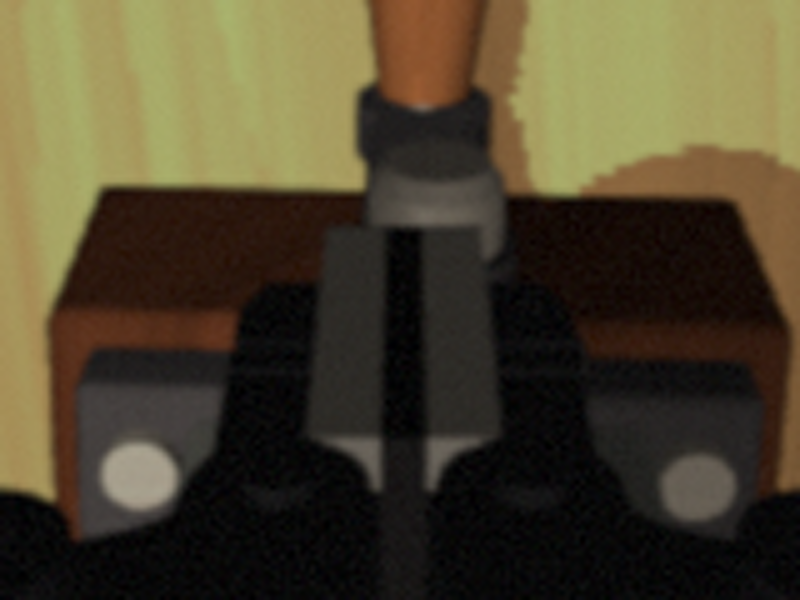

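Request:
servo_tool(motion=[0, 0.12, 0, 0, 0, 0, -1, 0, 0.24, 0, 0, 0, 0, -1, 0, 0.24, 0, 0, 0, 0, -1, 0, 0.24, 0, 0, 0, 0, -1])

```text
clock: 4.75
tcp_pos: [0.5354, -0.0343, 0.191]
eef_rot: [1.261, 1.175, -1.261]
wrist_force: [-0.4, -0.2, -0.2]
finger_gap: 0.003
```

Request:
servo_tool(motion=[0.01, -0.03, -0.03, 0, 0, 0, -1, 0.01, -0.03, -0.06, 0, 0, 0, -1, 0.01, -0.03, -0.06, 0, 0, 0, -1])

```text
clock: 5.05
tcp_pos: [0.5362, -0.0396, 0.1808]
eef_rot: [1.261, 1.176, -1.264]
wrist_force: [0.0, 0.0, 0.2]
finger_gap: -0.003
```

Request:
servo_tool(motion=[0, 0, -0.01, 0, 0, 0, -1, 0, 0, -0.02, 0, 0, 0, -1, 0, 0, -0.03, 0, 0, 0, -1])

```text
clock: 5.35
tcp_pos: [0.537, -0.039, 0.1774]
eef_rot: [1.261, 1.175, -1.261]
wrist_force: [-0.7, 0.9, 0.8]
finger_gap: -0.001
```

Request:
servo_tool(motion=[0, 0, -0.01, 0, 0, 0, -1, 0, 0, -0.02, 0, 0, 0, -1, 0, 0, -0.03, 0, 0, 0, -1])

```text
clock: 5.65
tcp_pos: [0.5369, -0.0388, 0.1729]
eef_rot: [1.261, 1.175, -1.261]
wrist_force: [-0.2, -1.0, 0.4]
finger_gap: 0.0
```

Request:
servo_tool(motion=[0, 0, -0.01, 0, 0, 0, -1, 0, 0, -0.02, 0, 0, 0, -1, 0, 0, -0.03, 0, 0, 0, -1])

```text
clock: 5.95
tcp_pos: [0.537, -0.0389, 0.1683]
eef_rot: [1.261, 1.175, -1.261]
wrist_force: [-0.3, -0.7, -0.5]
finger_gap: -0.001
```

Request:
servo_tool(motion=[0, 0, -0.01, 0, 0, 0, -1, 0, 0, -0.02, 0, 0, 0, -1, 0, 0, -0.02, 0, 0, 0, -1])

```text
clock: 6.25
tcp_pos: [0.5368, -0.0389, 0.1652]
eef_rot: [1.261, 1.175, -1.262]
wrist_force: [-0.2, 0.7, 0.4]
finger_gap: -0.002
```

Request:
servo_tool(motion=[0, 0, -0.01, 0, 0, 0, -1, 0, 0, -0.02, 0, 0, 0, -1, 0, 0, -0.02, 0, 0, 0, -1])

```text
clock: 6.55
tcp_pos: [0.5367, -0.0389, 0.1622]
eef_rot: [1.261, 1.175, -1.262]
wrist_force: [0.6, -0.3, 0.0]
finger_gap: 0.002
```

Request:
servo_tool(motion=[0, 0, -0.008, 0, 0, 0, -1, 0, 0, -0.016, 0, 0, 0, -1])

```text
clock: 6.75
tcp_pos: [0.537, -0.0389, 0.16]
eef_rot: [1.261, 1.175, -1.261]
wrist_force: [-1.2, 0.6, -0.1]
finger_gap: -0.001
```

Request:
servo_tool(motion=[0, 0, -0.008, 0, 0, 0, -1, 0, 0, -0.016, 0, 0, 0, -1])

```text
clock: 6.95
tcp_pos: [0.5371, -0.039, 0.1589]
eef_rot: [1.261, 1.174, -1.261]
wrist_force: [-4.9, 2.0, 10.0]
finger_gap: 0.001
```

Request:
servo_tool(motion=[0, 0, -0.008, 0, 0, 0, -1, 0, 0, -0.016, 0, 0, 0, -1])

```text
clock: 7.15
tcp_pos: [0.5372, -0.039, 0.1586]
eef_rot: [1.26, 1.174, -1.259]
wrist_force: [-8.3, 3.1, 20.0]
finger_gap: 0.001
```

Request:
servo_tool(motion=[0, 0, 0.03, 0, 0, 0, -1, 0, 0, 0.07, 0, 0, 0, -1, 0, -0.03, 0.07, 0, 0, 0, -1, 0, -0.06, 0.07, 0, 0, 0, -1, -0.005, -0.09, 0.07, 0, 0, 0, -1, -0.005, -0.09, 0.07, 0, 0, 0, -1])

```text
clock: 7.75
tcp_pos: [0.5358, -0.0531, 0.1652]
eef_rot: [1.261, 1.175, -1.263]
wrist_force: [-0.9, -0.0, 0.2]
finger_gap: 0.0
```

Request:
servo_tool(motion=[0, -0.007, 0, 0, 0, 0, -1, 0, -0.014, 0, 0, 0, 0, -1, 0, -0.021, 0, 0, 0, 0, -1])

```text
clock: 8.05
tcp_pos: [0.5362, -0.0556, 0.1657]
eef_rot: [1.261, 1.175, -1.261]
wrist_force: [0.7, 0.9, -0.5]
finger_gap: -0.001
```

Request:
servo_tool(motion=[0, -0.007, 0, 0, 0, 0, -1, 0, -0.014, 0, 0, 0, 0, -1, 0, -0.021, 0, 0, 0, 0, -1])

```text
clock: 8.35
tcp_pos: [0.5362, -0.0587, 0.1658]
eef_rot: [1.261, 1.175, -1.261]
wrist_force: [0.1, 0.0, -0.3]
finger_gap: 0.003
```

Request:
servo_tool(motion=[0, -0.007, 0, 0, 0, 0, -1, 0, -0.014, 0, 0, 0, 0, -1, 0, -0.021, 0, 0, 0, 0, -1])

```text
clock: 8.65
tcp_pos: [0.536, -0.0613, 0.1657]
eef_rot: [1.262, 1.176, -1.261]
wrist_force: [-1.3, 4.3, 1.3]
finger_gap: 0.003
```

Request:
servo_tool(motion=[0, -0.01, 0, 0, 0, 0, -1, 0, -0.02, 0, 0, 0, 0, -1, 0, -0.03, 0, 0, 0, 0, -1, -0.002, -0.04, 0, 0, 0, 0, -1, -0.003, -0.05, 0, 0, 0, 0, -1])

```text
clock: 9.15
tcp_pos: [0.5354, -0.0695, 0.1657]
eef_rot: [1.261, 1.175, -1.262]
wrist_force: [-2.0, 5.3, 1.4]
finger_gap: 0.006
```

Request:
servo_tool(motion=[0, -0.007, 0, 0, 0, 0, -1, 0, -0.014, 0, 0, 0, 0, -1])

```text
clock: 9.35
tcp_pos: [0.5355, -0.0713, 0.1657]
eef_rot: [1.262, 1.175, -1.261]
wrist_force: [-3.5, 8.4, 2.5]
finger_gap: -0.001
```

Request:
servo_tool(motion=[0, -0.007, 0, 0, 0, 0, -1, 0, -0.012, 0, 0, 0, 0, -1])

```text
clock: 9.55
tcp_pos: [0.5356, -0.0713, 0.1657]
eef_rot: [1.264, 1.177, -1.26]
wrist_force: [-3.4, 13.7, 3.9]
finger_gap: 0.004
```

Request:
servo_tool(motion=[0, -0.005, 0, 0, 0, 0, -1, 0, -0.01, 0, 0, 0, 0, -1])

```text
clock: 9.75
tcp_pos: [0.5356, -0.0714, 0.1657]
eef_rot: [1.266, 1.179, -1.259]
wrist_force: [-5.3, 18.5, 5.0]
finger_gap: -0.001
```

Request:
servo_tool(motion=[0, 0.1, 0.01, 0, 0, 0, -1, 0, 0.4, 0.2, 0, 0, 0, -1, 0, 0.7, 0.4, 0, 0, 0, -1, 0, 0.8, 0.4, 0, 0, 0, -1, 0, 0.8, 0.4, 0, 0, 0, -1])

```text
clock: 10.25
tcp_pos: [0.5372, 0.0471, 0.2274]
eef_rot: [1.261, 1.173, -1.255]
wrist_force: [-0.3, -0.2, 0.4]
finger_gap: 0.001
```

```bash
python3 - <<'E'
from h import *
s=get_state();print(s['clock'],s['tcp_pos'])
im,m=snap('wrist','w2')
for y in(-.04,-.061,-.085,-.119): print(y,proj(m,np.array((.535,y,.17))))
c=proj(m,np.array((.535,-.061,.17))).astype(int); x0,y0=max(c[0]-60,0),min(max(c[1]-45,0),310);print(x0,y0)
cv2.imwrite('pics/c4.png',cv2.resize(im[y0:y0+90,x0:x0+120],(800,600),interpolation=cv2.INTER_CUBIC))
E
```

```text
10.25 [0.53724372 0.04712029 0.22738108]
-0.04 [324.08720993 318.67923092]
-0.061 [325.88859807 342.48825646]
-0.085 [327.84669659 368.36852998]
-0.119 [330.45213098 402.8046698 ]
265 297
```

View pics/c4.png

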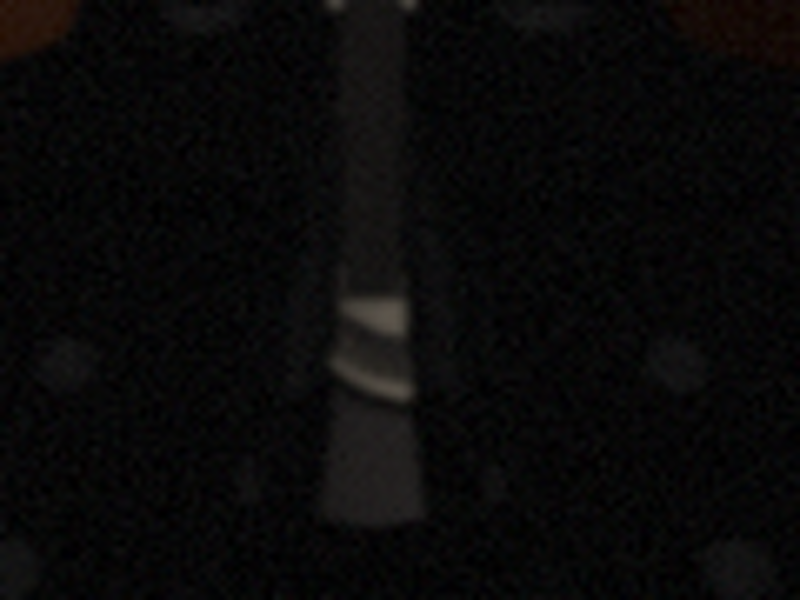

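```bash
python3 - <<'E'
from h import *
m=camera_model('wrist')
for u,v in((326,347.3),(326,354.3),(326,357)): print(onz(m,u,v,.181).round(4))
print(get_state()['clock'])
E
```

```text
[ 0.534  -0.0564  0.181 ]
[ 0.5337 -0.0625  0.181 ]
[ 0.5335 -0.0648  0.181 ]
10.3
```

Request:
servo_tool(motion=[-0.672, 0.95, -0.333, 0, 0, -0.087, -0.06, -0.672, 0.95, -0.333, 0, 0, -0.087, -0.06, -0.672, 0.95, -0.333, 0, 0, -0.087, -0.06, -0.672, 0.95, -0.333, 0, 0, -0.087, -0.06, -0.672, 0.95, -0.333, 0, 0, -0.087, -0.06, -0.672, 0.95, -0.333, 0, 0, -0.087, -0.06])

```text
clock: 10.9
tcp_pos: [0.4349, 0.1871, 0.1753]
eef_rot: [1.456, 1.026, -1.458]
wrist_force: [0.4, 0.3, 1.6]
finger_gap: 0.474
```

```bash
python3 - <<'E'
from h import *
s=get_state();p=s['tcp_pos'];print(s['clock'],p)
im,m=snap('wrist','w3')
for q in((.4364,.1996,.089),tuple(p)): print(proj(m,np.array(q)))
cv2.imwrite('pics/w3b.png',cv2.convertScaleAbs(im,alpha=2))
E
```

```text
10.9 [0.43488037 0.18706498 0.17529267]
[315.49243011 177.31798084]
[318.93582013 243.24451496]
```

View pics/w3b.png

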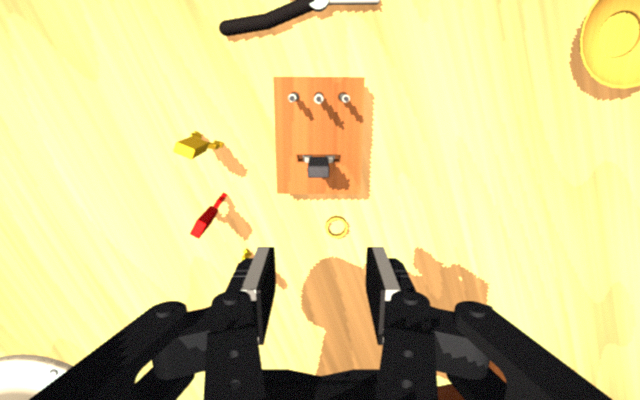

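```bash
python3 - <<'E'
from h import *
from scipy.spatial.transform import Rotation as R
m=camera_model('wrist');s=get_state();im=cv2.imread('pics/w3.png')
r=R.from_rotvec(s['eef_rot']).as_matrix();print(r.round(3))
g=cv2.cvtColor(im,cv2.COLOR_BGR2GRAY)
print(g[150:186:2,300:342:3])
for uv in((318.5,165),(318.5,172),(319,158)): 
    w=onz(m,*uv,.089 if uv[1]>160 else .034);print(uv,w.round(4),(r.T@(w-s['tcp_pos'])).round(4))
for uv in((275,78),(364,78),(370,198),(277,193)): print(onz(m,*uv,.034))
E
```

```text
[[ 0.     0.941 -0.338]
 [-0.001 -0.338 -0.941]
 [-1.     0.001  0.001]]
[[106 106 106  98  96 101  96  96  95  96  93  90  89  97]
 [107 105 104  98  97  99  96  94  93  97  94  89  89  96]
 [ 84  87  83  77  77  80  79  77  75  77  74  72  71  82]
 [ 58  81  77  65  53  58  56  55  49  60  72  63  55  48]
 [ 47  68 131  69  28  25  28  27  28  44  96  61  48  53]
 [ 33  64 136  62  32  30  28  27  27  34  80  50  28  57]
 [ 93  94 121  47  27  27  28  31  28  28  74  47  71  80]
 [105 106 103  35  29  30  30  29  33  27  57  49  85 100]
 [105 106 103  50  51  52  49  49  52  44  53  51  83 103]
 [107 105  98  63  68  65  65  63  63  58  50  51  58  85]
 [106 104  98  65  66  66  66  63  64  62  52  53  61  69]
 [105 106 104  63  65  64  66  64  64  58  53  58  60  62]
 [105 106 103  62  66  65  65  64  63  57  54  58  58  62]
 [106 107 104  59  61  62  62  61  57  52  56  57  60  63]
 [105 106 104  92  91  93  92  82  54  54  58  58  58  61]
 [106 107 103  97  97  99  96  94  86  55  61  59  60  63]
 [106 106 102  97  97  97  96  95  92  64  58  57  59  61]
 [106 105 105  98  96  98  98  93  91  83  62  57  60  62]]
(318.5, 165) [0.4422 0.2072 0.089 ] [ 0.0866 -0.0006 -0.0215]
(318.5, 172) [0.4404 0.2023 0.089 ] [ 0.0866 -0.0006 -0.0163]
(319, 158) [0.4404 0.2017 0.034 ] [ 0.1416 -0.0005 -0.0158]
[0.42901801 0.27624286 0.034     ]
[0.4974953  0.25163217 0.034     ]
[0.47134812 0.15165006 0.034     ]
[0.39398108 0.18448439 0.034     ]
```

Request:
servo_tool(motion=[0.037, 0.103, -0.3, 0, 0, 0, -0.06, 0.037, 0.103, -0.6, 0, 0, 0, -0.06, 0.037, 0.103, -0.75, 0, 0, 0, -0.06, 0.037, 0.103, -0.85, 0, 0, 0, -0.06, 0.037, 0.103, -0.9, 0, 0, 0, -0.06, 0.037, 0.103, -0.94, 0, 0, 0, -0.06, 0.037, 0.103, -0.94, 0, 0, 0, -0.06])

```text
clock: 11.65
tcp_pos: [0.441, 0.2026, 0.0347]
eef_rot: [1.459, 1.025, -1.459]
wrist_force: [-0.4, 0.4, -0.6]
finger_gap: 0.469
```

```bash
python3 - <<'E'
from h import *
s=get_state();print(s['clock'],s['tcp_pos'],s['wrist_force'])
im,m=snap('side','s3'); w,_=snap('wrist','w4')
a=cv2.resize(im[150:240,190:290],(444,400),interpolation=cv2.INTER_CUBIC)
b=cv2.resize(cv2.convertScaleAbs(w[200:320,260:380],alpha=2),(350,400)[::1],interpolation=cv2.INTER_CUBIC)
cv2.imwrite('pics/c5.png',np.hstack([a,b]))
E
```

```text
11.65 [0.44099581 0.20258559 0.03471156] [-0.37505607  0.38203853 -0.56431818]
```

View pics/c5.png

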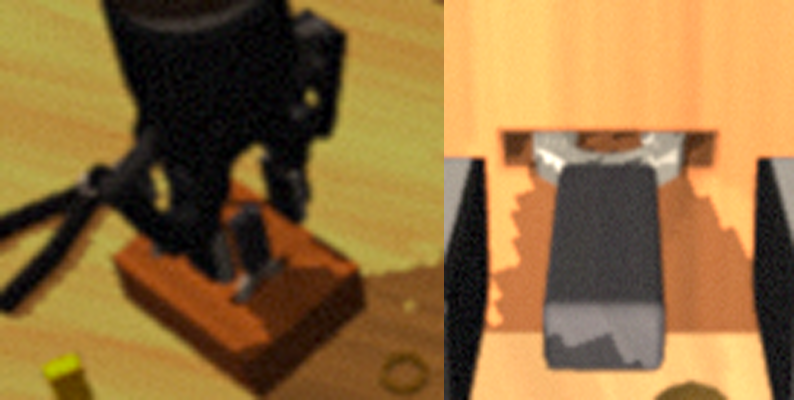

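Request:
servo_tool(motion=[0, 0, 0, 0, 0, 0, -1, 0, 0, 0, 0, 0, 0, -1, 0, 0, 0, 0, 0, 0, -1, 0, 0, 0, 0, 0, 0, -1, 0, 0, 0, 0, 0, 0, -1], grip_force=80)

```text
clock: 12.25
tcp_pos: [0.4408, 0.2036, 0.0353]
eef_rot: [1.459, 1.026, -1.457]
wrist_force: [0.0, 0.6, 4.4]
finger_gap: 0.167
```

Request:
servo_tool(motion=[0, 0, 0.07, 0, 0, 0, -1, 0, 0, 0.14, 0, 0, 0, -1, 0, 0, 0.3, 0, 0, 0, -1, 0, 0, 0.5, 0, 0, 0, -1, 0, 0, 0.8, 0, 0, 0, -1, 0, 0, 1, 0, 0, 0, -1, 0, 0, 1, 0, 0, 0, -1])

```text
clock: 12.95
tcp_pos: [0.4427, 0.2047, 0.1904]
eef_rot: [1.467, 1.027, -1.448]
wrist_force: [1.2, -0.2, -0.2]
finger_gap: 0.163
```

```bash
python3 - <<'E'
from h import *
s=get_state();print(s['clock'],s['tcp_pos'],s['wrist_force'],s['finger_gap'])
im,m=snap('side','s4'); w,mw=snap('wrist','w5'); p=s['tcp_pos']
print(proj(m,p+[0,0,.03])); c=proj(m,p+[0,0,.03]).astype(int);x0,y0=c[0]-50,max(c[1]-45,0);print(x0,y0)
a=cv2.resize(cv2.convertScaleAbs(im[y0:y0+90,x0:x0+100],alpha=1.8),(444,400),interpolation=cv2.INTER_CUBIC)
b=cv2.resize(cv2.convertScaleAbs(w[200:320,260:380],alpha=2.5),(350,400),interpolation=cv2.INTER_CUBIC)
cv2.imwrite('pics/c6.png',np.hstack([a,b]))
E
```

```text
12.95 [0.44268713 0.20468807 0.19041466] [ 1.21637409 -0.20042503 -0.21001115] 0.1625491819174107
[232.8337824  148.11269622]
182 103
```

View pics/c6.png

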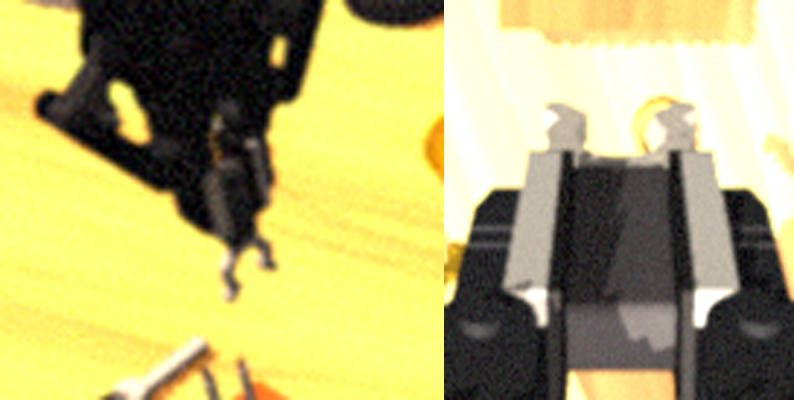

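```bash
python3 - <<'E'
from h import *
from scipy.spatial.transform import Rotation as R
m=camera_model('wrist');s=get_state();r=R.from_rotvec(s['eef_rot']).as_matrix();p=s['tcp_pos'];print(r.round(3))
for nm,u,v,h in(('top +y edge',325,290.6,.053),('top -y edge',325,310.4,.053),('pad near tip',325,245.6,.022),('lip L',301,233,-.012),('lip R',335,233,-.012),('grip bot +y',325,247,.016)):
    w=onz(m,u,v,p[2]+h);print(nm,(r.T@(w-p)).round(4))
E
```

```text
[[ 0.001  0.941 -0.338]
 [ 0.001 -0.338 -0.941]
 [-1.     0.    -0.002]]
top +y edge [-0.053   0.0024 -0.006 ]
top -y edge [-0.053   0.0024  0.0022]
pad near tip [-0.022   0.0027 -0.009 ]
lip L [ 0.012  -0.0097 -0.0005]
lip R [ 0.012   0.0086 -0.0005]
grip bot +y [-0.016   0.0028 -0.0055]
```

Request:
servo_tool(motion=[0.333, -0.933, 0.233, 0, 0, 0.043, -1, 0.333, -0.933, 0.233, 0, 0, 0.043, -1, 0.333, -0.933, 0.233, 0, 0, 0.043, -1, 0.333, -0.933, 0.233, 0, 0, 0.043, -1])

```text
clock: 13.45
tcp_pos: [0.4908, 0.0593, 0.2196]
eef_rot: [1.364, 1.1, -1.367]
wrist_force: [-0.1, 0.5, -0.5]
finger_gap: 0.164
```

Request:
servo_tool(motion=[0.282, -0.3, 0, 0, 0, 0.044, -1, 0.282, -0.6, 0, 0, 0, 0.044, -1, 0.282, -0.835, 0, 0, 0, 0.044, -1, 0.282, -0.835, 0, 0, 0, 0.044, -1, 0.282, -0.835, 0, 0, 0, 0.044, -1])

```text
clock: 13.95
tcp_pos: [0.5316, -0.0627, 0.2181]
eef_rot: [1.261, 1.176, -1.266]
wrist_force: [0.0, 0.6, -0.9]
finger_gap: 0.166
```

```bash
python3 - <<'E'
from h import *
from scipy.spatial.transform import Rotation as R
s=get_state();r=R.from_rotvec(s['eef_rot']).as_matrix();print(s['clock'],s['tcp_pos'],s['wrist_force'],r.round(3))
E
```

```text
13.95 [ 0.53163352 -0.06268994  0.21805344] [ 0.00978697  0.55166526 -0.88346237] [[-0.004  0.997 -0.073]
 [-0.    -0.073 -0.997]
 [-1.    -0.004  0.   ]]
```

Request:
servo_tool(motion=[0.023, 0.013, -0.07, 0, 0, 0, -1, 0.023, 0.013, -0.14, 0, 0, 0, -1, 0.023, 0.013, -0.14, 0, 0, 0, -1])

```text
clock: 14.25
tcp_pos: [0.5346, -0.0589, 0.1961]
eef_rot: [1.257, 1.179, -1.264]
wrist_force: [-0.1, 0.5, -0.4]
finger_gap: 0.166
```

Request:
servo_tool(motion=[0, 0, -0.01, 0, 0, 0, -1, 0, 0, -0.02, 0, 0, 0, -1, 0, 0, -0.02, 0, 0, 0, -1])

```text
clock: 14.55
tcp_pos: [0.5363, -0.0596, 0.1958]
eef_rot: [1.262, 1.175, -1.26]
wrist_force: [0.4, 0.8, -0.9]
finger_gap: 0.168
```

Request:
servo_tool(motion=[0, 0, -0.007, 0, 0, 0, -1, 0, 0, -0.014, 0, 0, 0, -1, 0, 0, -0.014, 0, 0, 0, -1])

```text
clock: 14.85
tcp_pos: [0.5366, -0.0597, 0.194]
eef_rot: [1.262, 1.174, -1.26]
wrist_force: [-0.4, 2.1, 0.4]
finger_gap: 0.171
```

Request:
servo_tool(motion=[-0.01, -0.005, -0.007, 0, 0, 0, -1, -0.01, -0.005, -0.014, 0, 0, 0, -1])

```text
clock: 15.05
tcp_pos: [0.5355, -0.0601, 0.1922]
eef_rot: [1.264, 1.174, -1.258]
wrist_force: [0.1, 5.0, 3.2]
finger_gap: 0.168
```

Request:
servo_tool(motion=[0, 0, -0.007, 0, 0, 0, -1, 0, 0, -0.014, 0, 0, 0, -1])

```text
clock: 15.25
tcp_pos: [0.5357, -0.0602, 0.1916]
eef_rot: [1.263, 1.173, -1.258]
wrist_force: [-2.7, 6.6, 11.7]
finger_gap: 0.168
```

Request:
servo_tool(motion=[0, 0, -0.007, 0, 0, 0, -1, 0, 0, -0.01, 0, 0, 0, -1])

```text
clock: 15.45
tcp_pos: [0.5361, -0.0602, 0.1914]
eef_rot: [1.263, 1.172, -1.257]
wrist_force: [-2.7, 6.4, 14.2]
finger_gap: 0.168
```

Request:
servo_tool(motion=[0, 0, -0.007, 0, 0, 0, -1, 0, 0, -0.007, 0, 0, 0, -1])

```text
clock: 15.65
tcp_pos: [0.5364, -0.0602, 0.1912]
eef_rot: [1.263, 1.171, -1.255]
wrist_force: [-3.2, 6.5, 15.5]
finger_gap: 0.168
```

Request:
servo_tool(motion=[0, 0, 0.03, 0, 0, 0, -1, -0.007, 0.025, 0.04, 0, 0, 0, -1, -0.007, 0.054, 0.04, 0, 0, 0, -1, -0.007, 0.054, 0.02, 0, 0, 0, -1, -0.007, 0.054, 0.02, 0, 0, 0, -1])

```text
clock: 16.15
tcp_pos: [0.5335, -0.0548, 0.1899]
eef_rot: [1.257, 1.172, -1.264]
wrist_force: [1.6, -6.6, 0.1]
finger_gap: 0.168
```

Request:
servo_tool(motion=[0, 0, -0.007, 0, 0, 0, -1, 0, 0, -0.014, 0, 0, 0, -1])

```text
clock: 16.35
tcp_pos: [0.5341, -0.055, 0.1891]
eef_rot: [1.258, 1.171, -1.262]
wrist_force: [0.8, -5.7, 6.9]
finger_gap: 0.167
```

Request:
servo_tool(motion=[0, 0, -0.007, 0, 0, 0, -1, 0, 0, -0.014, 0, 0, 0, -1])

```text
clock: 16.55
tcp_pos: [0.5351, -0.055, 0.1877]
eef_rot: [1.259, 1.169, -1.26]
wrist_force: [1.7, -5.0, 6.7]
finger_gap: 0.166
```

Request:
servo_tool(motion=[0, 0, -0.007, 0, 0, 0, -1, 0, 0, -0.01, 0, 0, 0, -1])

```text
clock: 16.75
tcp_pos: [0.5356, -0.0551, 0.187]
eef_rot: [1.259, 1.168, -1.259]
wrist_force: [0.7, -4.7, 10.3]
finger_gap: 0.169
```

Request:
servo_tool(motion=[0, -0.004, -0.003, 0, 0, 0, -1, 0, -0.004, -0.006, 0, 0, 0, -1])

```text
clock: 16.95
tcp_pos: [0.5357, -0.0553, 0.1869]
eef_rot: [1.26, 1.168, -1.258]
wrist_force: [-0.9, -3.8, 13.2]
finger_gap: 0.166
```

Request:
servo_tool(motion=[0, -0.003, -0.004, 0, 0, 0, -1, 0, -0.003, -0.007, 0, 0, 0, -1])

```text
clock: 17.15
tcp_pos: [0.5358, -0.0556, 0.1864]
eef_rot: [1.26, 1.168, -1.257]
wrist_force: [-1.4, -2.1, 16.1]
finger_gap: 0.164
```

```bash
python3 - <<'E'
from h import *
s=get_state();p=s['tcp_pos']
im,m=snap('side','s5'); w,mw=snap('wrist','w6')
a=cv2.resize(cv2.convertScaleAbs(im[125:185,365:425],alpha=2),(480,480),interpolation=cv2.INTER_CUBIC)
b=cv2.resize(cv2.convertScaleAbs(w[200:320,280:360],alpha=3),(320,480),interpolation=cv2.INTER_CUBIC)
cv2.imwrite('pics/c7.png',np.hstack([a,b]))
for y in(-.0378,-.0562,-.0627,-.0647,-.0823): print(y,((proj(m,np.array((.535,y,.181)))-[365,125])*8).round(), (proj(mw,np.array((.535,y,.181)))-[280,200])*4+[480,0])
E
```

```text
-0.0378 [ 63. 289.] [619.59991937  25.27662714]
-0.0562 [138. 307.] [630.0677274  158.70744444]
-0.0627 [165. 313.] [633.61707373 203.95017157]
-0.0647 [173. 315.] [634.69425506 217.68076198]
-0.0823 [247. 333.] [643.88295073 334.80701909]
```

View pics/c7.png

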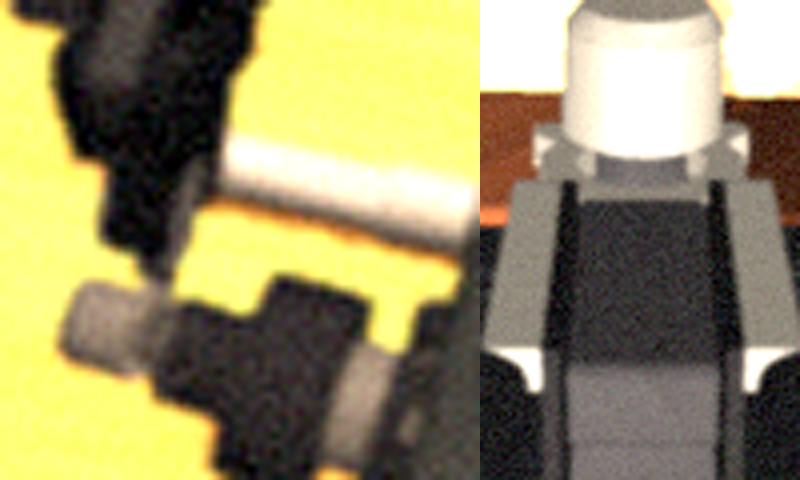

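Request:
servo_tool(motion=[0, -0.004, -0.004, 0, 0, 0, -1, 0, -0.004, -0.004, 0, 0, 0, -1])

```text
clock: 17.45
tcp_pos: [0.5355, -0.0558, 0.1849]
eef_rot: [1.261, 1.169, -1.258]
wrist_force: [0.9, -5.7, 8.7]
finger_gap: 0.173
```

Request:
servo_tool(motion=[0, -0.002, -0.004, 0, 0, 0, -1, 0, -0.002, -0.004, 0, 0, 0, -1])

```text
clock: 17.65
tcp_pos: [0.5355, -0.0556, 0.184]
eef_rot: [1.261, 1.17, -1.257]
wrist_force: [0.0, -0.9, 9.7]
finger_gap: 0.166
```

Request:
servo_tool(motion=[0, 0, -0.005, 0, 0, 0, -1, 0, 0, -0.01, 0, 0, 0, -1])

```text
clock: 17.85
tcp_pos: [0.5356, -0.0558, 0.1826]
eef_rot: [1.261, 1.169, -1.257]
wrist_force: [0.5, -1.7, 8.4]
finger_gap: 0.168
```

Request:
servo_tool(motion=[0, 0, -0.005, 0, 0, 0, -1, 0, 0, -0.008, 0, 0, 0, -1])

```text
clock: 18.05
tcp_pos: [0.5356, -0.0557, 0.1808]
eef_rot: [1.261, 1.17, -1.258]
wrist_force: [1.8, -1.3, 6.8]
finger_gap: 0.169
```

Request:
servo_tool(motion=[0, 0, -0.004, 0, 0, 0, -1, 0, 0, -0.007, 0, 0, 0, -1])

```text
clock: 18.25
tcp_pos: [0.5353, -0.0557, 0.1789]
eef_rot: [1.261, 1.17, -1.258]
wrist_force: [2.2, -5.0, 2.5]
finger_gap: 0.167
```

Request:
servo_tool(motion=[0, 0, -0.005, 0, 0, 0, -1, 0, 0, -0.01, 0, 0, 0, -1])

```text
clock: 18.45
tcp_pos: [0.5351, -0.0555, 0.1759]
eef_rot: [1.262, 1.171, -1.259]
wrist_force: [5.6, -6.1, 0.1]
finger_gap: 0.172
```

Request:
servo_tool(motion=[0, 0, -0.005, 0, 0, 0, -1, 0, 0, -0.01, 0, 0, 0, -1])

```text
clock: 18.65
tcp_pos: [0.5354, -0.0556, 0.1747]
eef_rot: [1.261, 1.171, -1.259]
wrist_force: [4.1, -4.1, 2.3]
finger_gap: 0.164
```

Request:
servo_tool(motion=[0, 0, -0.005, 0, 0, 0, -1, 0, 0, -0.008, 0, 0, 0, -1])

```text
clock: 18.85
tcp_pos: [0.5354, -0.0556, 0.1742]
eef_rot: [1.261, 1.171, -1.259]
wrist_force: [3.2, -3.6, 6.4]
finger_gap: 0.165
```

Request:
servo_tool(motion=[0, 0, -0.005, 0, 0, 0, -1, 0, 0, -0.008, 0, 0, 0, -1])

```text
clock: 19.05
tcp_pos: [0.5355, -0.0557, 0.1741]
eef_rot: [1.261, 1.17, -1.258]
wrist_force: [0.8, -3.7, 12.5]
finger_gap: 0.165
```

Request:
servo_tool(motion=[0, -0.003, -0.004, 0, 0, 0, -1, 0, -0.003, -0.004, 0, 0, 0, -1])

```text
clock: 19.25
tcp_pos: [0.5355, -0.0558, 0.174]
eef_rot: [1.262, 1.17, -1.257]
wrist_force: [0.7, -1.1, 11.9]
finger_gap: 0.167
```

Request:
servo_tool(motion=[0, 0, 0.005, 0, 0, 0, -0.4, 0, 0, 0.005, 0, 0, 0, -0.2, 0, 0, 0.005, 0, 0, 0, -0.2, 0, 0, 0.005, 0, 0, 0, -0.2])

```text
clock: 19.65
tcp_pos: [0.5328, -0.055, 0.1711]
eef_rot: [1.26, 1.177, -1.263]
wrist_force: [-0.3, -0.8, -0.5]
finger_gap: 0.398
```

Request:
servo_tool(motion=[0, 0, 0.1, 0, 0, 0, -0.2, 0, 0, 0.3, 0, 0, 0, -0.2, 0, 0.1, 0.5, 0, 0, 0, -0.2, 0, 0.4, 0.6, 0, 0, 0, -0.2, 0, 0.8, 0.6, 0, 0, 0, -0.2, 0, 0.8, 0.6, 0, 0, 0, -0.2, 0, 0.8, 0.6, 0, 0, 0, -0.2])

```text
clock: 20.35
tcp_pos: [0.5332, 0.0665, 0.2614]
eef_rot: [1.258, 1.177, -1.26]
wrist_force: [0.3, -0.1, 0.1]
finger_gap: 0.402
```

```bash
python3 - <<'E'
from h import *
s=get_state();print(s['clock'],s['tcp_pos'],s['wrist_force'])
im,m=snap('side','s6'); w,mw=snap('wrist','w7')
a=cv2.resize(cv2.convertScaleAbs(im[125:185,365:425],alpha=2),(400,400),interpolation=cv2.INTER_CUBIC)
c=proj(mw,np.array((.535,-.06,.2))).astype(int);x0,y0=c[0]-50,min(max(c[1]-50,0),300);print(x0,y0)
b=cv2.resize(cv2.convertScaleAbs(w[y0:y0+100,x0:x0+100],alpha=3),(400,400),interpolation=cv2.INTER_CUBIC)
cv2.imwrite('pics/c8.png',np.hstack([a,b]))
for z in(.17,.185,.223): print(z,((proj(m,np.array((.535,-.0594,z)))-[365,125])*6.667).round(),((proj(mw,np.array((.535,-.0594,z)))-[x0,y0])*4+[400,0]).round())
E
```

```text
20.35 [0.53317146 0.06646402 0.2614196 ] [ 0.32804404 -0.09643142  0.10444517]
283 300
0.17 [122. 285.] [596. 123.]
0.185 [128. 248.] [598. 171.]
0.223 [145. 149.] [605. 319.]
```

View pics/c8.png

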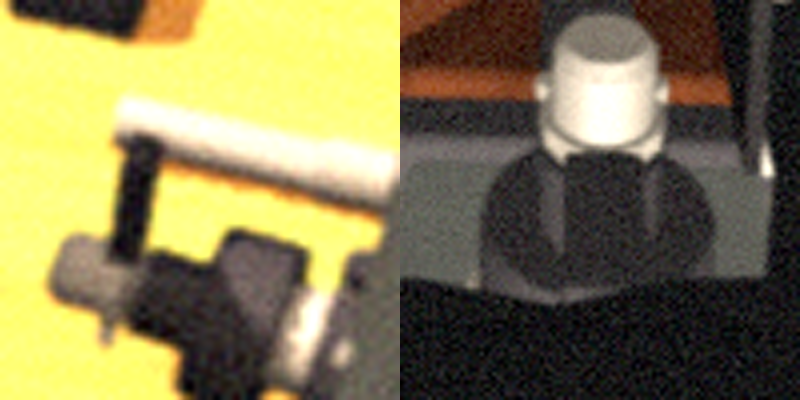

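```bash
python3 -c "
from plant import *
print(finish_job())"
```

```text
the job is handed in; nothing more can be done
None
```

The crank is pushed home and the steel clip is pressed into the groove and released. I handed the job in at about 20 s of robot time; it reports no verdict.

- **Crank:** it slid about 10 mm at 4–5 N, then stopped hard. I stopped pushing at 18.5 N along the shaft, about 20 N in all, against the 27 N limit.
- **Clip:** my first touch was about 5 mm too far in and caught the crank's nose, so I backed off. The clip then met the groove and needed up to about 16 N to start, just over the 10–15 N expected. The force fell away past half-way, and it stopped hard about 13 mm below where it first met the groove, which fits being fully home.
- **Last pictures:** the clip stands upright just outside the nose, with its lips showing evenly on both sides of the shaft. The fingers are clear and the wrist force is near zero.

Three checks did not agree cleanly:
- **Finger tips:** they sat about 22 mm behind the reported tool point. I found this by touching the shaft and corrected for it.
- **Camera positions:** the wrist and top cameras disagreed by about 4 mm at the block, so I placed the clip in the groove by feel.
- **Clip height:** in the final side picture the grip's top appears about 1 pixel (2–3 mm) higher than predicted. I took this as picture error because the hard stop had been felt, but I did not measure the final height any more closely.

I did not compare the loose things on the bench before and after; no unexpected forces showed on the way.

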